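# Set the pencil sharpener's guide dial to its largest hole

## Robot

A 6-joint arm with a two-finger parallel gripper is mounted at the origin on the work surface. World frame = base frame: x ahead of the robot, y to its left, z up, the work surface at z = 0. Lengths are in m, angles in rad, forces in N, time in s.
With the tool pointing down it reaches from about 0.325 to 0.775 m from the base axis. Payload 9.3 kg.
Tool frame: the origin (TCP) lies midway between the tips of the shut fingers; the grasp point (between the pads) lies 19 mm behind it; z points along the fingers, x is the direction in which the jaws open and shut, and the axes are right-handed (so a half turn about z gives the same grasp; the last joint's range is limited). The gripper opens to 85 mm and grips with 20 to 120 N. Pads are 22 mm wide; open, the fingers measure 114 mm over their backs; the gripper's body (76 mm by 85 mm) begins 54 mm behind the grasp point. The pads swing forward as they close: fully open they stand 13 mm farther back than shut.
Start: joints at [1.028, 0.259, 0.021, 1.334, 0, 1.418], TCP at [0.209, 0.509, 0.231] pointing down, gripper open.
Joint ranges: [-3.04, 3.04], [-0.91, 1.82], [-1.04, 1.36], [-1.92, 1.95], [-1.52, 1.45], [-3.14, 3.14]. Speed limits (rad/s): [2.22, 2.22, 2.79, 3.14, 3.14, 3.14].

## Interface

Orientations are given as a unit quaternion [x, y, z, w].
In Python, from plant import robot gives the robot as it stands.
- The arm moves only by the tool send_rows, never from a script. Its argument "moves" is a list that holds one entry, the list of rows, each a list of 5 numbers: the shift along the world's x, y, z in m, then the turn about the world's z in rad, then the closure, from -1 (fully open) to 1 (shut), so that 0 is half open. In form: [[[dx, dy, dz, turn, jaw], ...]]. A call has 1 to 12 rows; each row shifts and turns the pose as measured when the row begins; what a row does not reach is not made up. A row lasts 1/12 s, in which the tool goes at most 41.7 mm and 7.16 degrees, less where a joint would pass 70% of its speed; a pose out of reach is approached as far as the arm can. A call with a gripper value outside its range is refused whole. The fingers move at their own pace and stop on an object; the grip force is fixed at half the most. Time passes only in rows, so rows that do not move let the fingers close. It gives the time, the measured TCP pose, the force and the opening at its end, in the units of the state.
- robot.sense(): the state, without advancing time (a new reading comes with each control period).
- robot.capture(name): name is "scene" or "side" or "wrist"; returns a dict with "pixels" (384x512x3 uint8, red, green, blue), "intrinsics" (3x3 intrinsics, pixels), "k1" (the pictures are not rectified: a ray, as slopes to the right and down, at radius r is drawn at 1 + k1 r^2 times it, then the intrinsics apply), "R" (3x3) and "t" (3): a world point X has camera coordinates R X + t. Camera axes: x right, y down, z forward; pixel columns grow to the right and rows downward; lengths in m; the calibration is good to about 2 mm. A picture is of the moment at which its call begins. There is no depth.
- robot.finish_job(): hands the job in, once; it reports no verdict.
Trained networks look in the newest picture that a camera, given by its name, has taken for a name from the list of things; names that differ only in an ending like _2 or _b are one class to them, and where a whole thing is asked for, a point or a joint stands for the part that bears it (a point fixed in the world has none). Each returns a list of dicts, best first, with "p" (0 to 1); they miss things now and then, are a little off and sometimes report something else, mostly with a low value. They report only what shows in the picture. A call takes as long as a camera call. They do not tell look-alikes from the thing itself.
- robot.search_frame(camera, thing): "location" ([x, y, z] in m, in world coordinates, good to about 4 mm: the middle of the surface that is visible of it).
The state is a dict: "clock": time; "joints": joint angles; "joint_vel": joint speeds; "joint_efforts": joint torques, N m; "tcp_pos": TCP position; "tool_rot": TCP orientation; "wrist_force": force on the tool from outside, world axes, zero at the start; "moment": the same for the moment, N m; "width": opening from 0.0 (shut) to 1.0 (fully open).
Only numpy, scipy, OpenCV 4.12 (cv2) and the standard library are available. Lean on these libraries where they do the work, as an engineer would, in place of code of your own. Each camera call takes 0.05 s, during which the arm holds its last target. There are 200 camera calls.

## Task

The fat blue pencil beside the sharpener is to be sharpened next: with a fingertip, flick the edge of the sharpener's white guide dial round until its largest hole (the one at the red lobe) is at the top, in front of the cutter, and fully clicked in. Do not force the dial, pick nothing up, and leave the crank and everything else on the cart where they are.

Things in the scene. Friction and masses are not known exactly. Their poses are not given: they have to be found in the camera images.
- sharpener: aluminium crank sharpener, held fast by a suction foot (98 x 70 mm). Origin: on the cart under the foot's centre. x runs level from the crank end to the dial end, z up, so y is to the right when one faces the dial. Drum: 54 mm diameter, axis 76 mm high, ends 18 mm ahead of the origin, then tapers to a 26 mm nose behind the dial: free finger room on both sides of the dial
- dial_center (a point): fixed point: dial's centre, on its level turning axis, in its mid-plane, 47 mm ahead of the sharpener's origin, 62 mm high. The upright white dial is 10 mm thick, a 44 mm disc with six round lobes on its edge (9 mm wide bumps, middles 26 mm and tops 30.5 mm from the centre). Clicked in, one lobe is at the very top, one at the bottom, and on each side one 30 deg above and one 30 deg below level
- guide_dial (a joint): turn of the dial, rad: 0 = largest hole clicked in at the top; grows counter-clockwise seen from the front (pushing lobes down on the -y side; on +y it falls). Endless both ways, a click every 60 deg (1.047): a spring holds each (1.6 N at a lobe moves it); past half way it snaps on to the next click once let go, before that it falls back. Starts 2 to 4 clicks from the goal
- big_hole (a point): middle of the largest hole (12 mm) at the dial's front face, 14 mm from the dial's centre; turns with the dial. The other holes are 10, 9, 8, 7 and 6 mm, falling clockwise, one inside each lobe. The lobe at the largest hole is red, the other five are white
- mouth (a point): fixed point where the hole in use must be: on the cutter axis at the dial's front face, 14 mm straight above the dial's centre, 76 mm above the cart. A black rib on top of the nose behind the dial marks it
- crank_knob (a point): middle of the black knob (19 mm diameter, 24 mm long) on the crank arm, 78 mm behind the sharpener's origin, on a 50 mm radius about the cutter axis (level, 76 mm high); any crank angle at the start. Not to be turned
- mug: navy mug, 82 mm wide, 95 mm high, with three pencils standing in it up to about 180 mm; origin under its centre. Leave alone.
- band_jar: clear glass jar of rubber bands with a metal lid, 76 mm diameter, 100 mm high; origin under its centre. Leave alone.
- fat_pencil: fat blue pencil, 150 mm long, 11 mm thick, lying along its x axis beside the sharpener; origin under its middle. Leave alone.
- thin_pencil: thin orange pencil, 172 mm long, 7 mm thick, lying along its x axis; origin under its middle. Leave alone.
- eraser: eraser in a blue sleeve, 46 x 20 x 12 mm; origin under its centre. Leave alone.
- tape_roll: roll of tan tape lying flat, 92 mm diameter, 19 mm high; origin under its centre. Leave alone.
Mind the look-alikes: they are no part of the job. Several things have the shape of the sharpener; the one meant has the colours described above.

How it is judged:
At the end, for the whole second after the job is handed in: The largest hole stands at the mouth within 2.5 mm (about 10 degrees of dial turn, that is, clicked in), and the dial is at rest (distance between big_hole and mouth below 0.0025 m and velocity of joint guide_dial between -0.1 and 0.1 rad/s); the robot touches nothing.
It fails at once if a loose thing on the cart (mug, jar, pencils, eraser, tape) is lifted, carried or shoved more than 20 mm (distance of any of mug, band_jar, fat_pencil, thin_pencil, eraser, tape_roll from where it was at the start of the episode above 0.02 m).
It fails at once if the crank is turned (its knob moves more than 15 mm) (distance of crank_knob from where it was at the start of the episode above 0.015 m).
It fails at once if something other than the fingers presses on the sharpener (more than 5 N) (contact force between the arm and sharpener above 5 N).
It fails at once if the dial or the sharpener is forced (more than 40 N) (contact force between the fingers and sharpener above 40 N).
It also fails if it takes over 40 s, if anything falls off the work surface, if the arm or the gripper's body presses on something with over 40 N, if the wrist force passes 120 N, or if a joint passes its speed limit or range.

## Working session

There is one attempt and no reset: what is moved stays moved. The work goes in short steps, Python scripts to look and compute and a tool call to move; the robot and the scene stay as the last step left them, time stands still between calls to the robot, and variables do not carry over. Pictures are saved under pics/ and viewed, about 8 in all and at most 12, crops included, and the job is handed in when it is done.

Besides the shell and the picture viewer there is one more tool, called after "Request:" as name(argument=value, ...), one argument or row to a line, values as JSON. send_rows: Moves the arm, as the interface text tells. Its arguments: {"type":"object","properties":{"moves":{"type":"array"}},"required":["moves"]}

```bash
mkdir -p pics
cat > h.py <<'E'
import numpy as np, cv2
from plant import robot
def cap(n):
    c=robot.capture(n); return c
def proj(c,X):
    X=np.atleast_2d(X); p=X@np.array(c["R"]).T+np.array(c["t"]); s=p[:,:2]/p[:,2:]
    s=s*(1+c["k1"]*(s**2).sum(1,keepdims=True)); K=np.array(c["intrinsics"])
    return s@K[:2,:2].T+K[:2,2]
def save(c,f,box=None,scale=1):
    im=c["pixels"][:,:,::-1]
    if box: im=im[box[1]:box[3],box[0]:box[2]]
    im=cv2.resize(im,None,fx=scale,fy=scale,interpolation=cv2.INTER_CUBIC); cv2.imwrite("pics/"+f,im)
def ray(c,uv):
    K=np.array(c["intrinsics"]);k=c["k1"]
    n=cv2.undistortPoints(np.array([[uv]],float),K,np.array([k,0,0,0.]))[0,0]
    R=np.array(c["R"]);o=-R.T@np.array(c["t"]);d=R.T@np.array([n[0],n[1],1]);return o,d/np.linalg.norm(d)
E
python3 - <<'E'
from h import *
ims=[]
for n in ["scene","side"]:
    c=cap(n); ims.append(c["pixels"][:,:,::-1])
    R=np.array(c["R"]);print(n,-R.T@c["t"],R[2])
    for th in ["sharpener","guide_dial","crank_knob","mug","band_jar","fat_pencil","thin_pencil","eraser","tape_roll"]:
        print(th,[(np.round(d["location"],3).tolist(),round(d["p"],2),proj(c,d["location"])[0].astype(int).tolist()) for d in robot.search_frame(n,th)])
cv2.imwrite("pics/scene.png",cv2.resize(ims[0],(800,600),interpolation=3))
cv2.imwrite("pics/side.png",cv2.resize(ims[1],(800,600),interpolation=3))
print(robot.sense())
E
```

```text
scene [1.35803229 0.08081906 0.95543393] [-0.69526709 -0.07342847 -0.71499086]
sharpener [([0.79, -0.174, 0.081], 0.83, [169, 276]), ([0.59, 0.179, 0.078], 0.76, [335, 225]), ([0.562, -0.029, 0.084], 0.69, [250, 205])]
guide_dial [([0.832, -0.173, 0.072], 0.84, [165, 295]), ([0.61, 0.206, 0.071], 0.82, [346, 234]), ([0.594, -0.023, 0.07], 0.73, [251, 219])]
crank_knob [([0.511, 0.153, 0.132], 0.64, [328, 184]), ([0.725, -0.189, 0.129], 0.47, [167, 238]), ([0.35, 0.316, 0.013], 0.18, [383, 180])]
mug [([0.499, -0.328, 0.066], 0.91, [141, 180])]
band_jar []
fat_pencil [([0.585, -0.142, 0.012], 0.64, [205, 226])]
thin_pencil [([0.319, -0.285, 0.006], 0.65, [176, 155])]
eraser [([0.592, -0.023, 0.071], 0.41, [251, 218])]
tape_roll [([0.351, 0.313, 0.015], 0.6, [382, 180])]
side [-0.16657894 -0.70770269  0.81497928] [ 0.55763796  0.58415502 -0.58974809]
sharpener [([0.516, -0.047, 0.076], 0.83, [266, 201]), ([0.541, 0.162, 0.064], 0.66, [224, 170]), ([0.747, -0.192, 0.067], 0.58, [359, 194])]
guide_dial [([0.828, -0.195, 0.071], 0.54, [376, 183]), ([0.592, -0.043, 0.074], 0.53, [284, 190]
[... 587 characters left out ...]
])]
{'clock': 1.0, 'joints': array([1.02840580e+00, 2.58591959e-01, 2.14968076e-02, 1.33370148e+00,
       2.46892179e-05, 1.41822673e+00]), 'joint_vel': array([ 1.03720378e-03,  1.83018297e-03, -1.59415699e-04,  7.53854524e-05,
       -2.23665487e-03,  1.29585878e-05]), 'joint_efforts': array([ 8.61207536e-05, -5.55389607e+01,  3.44738317e+01,  1.33862835e-03,
       -1.33138196e-04, -2.27122406e-06]), 'tcp_pos': array([0.20899209, 0.50874063, 0.23128184]), 'tool_rot': array([ 8.30669244e-01,  5.56766206e-01, -5.37141537e-06, -1.11157557e-05]), 'wrist_force': array([-0.09490664, -0.08355372,  0.66012884]), 'moment': array([ 0.00880097,  0.01448053, -0.02629778]), 'width': 1.001678881250113}
```

View pics/scene.png

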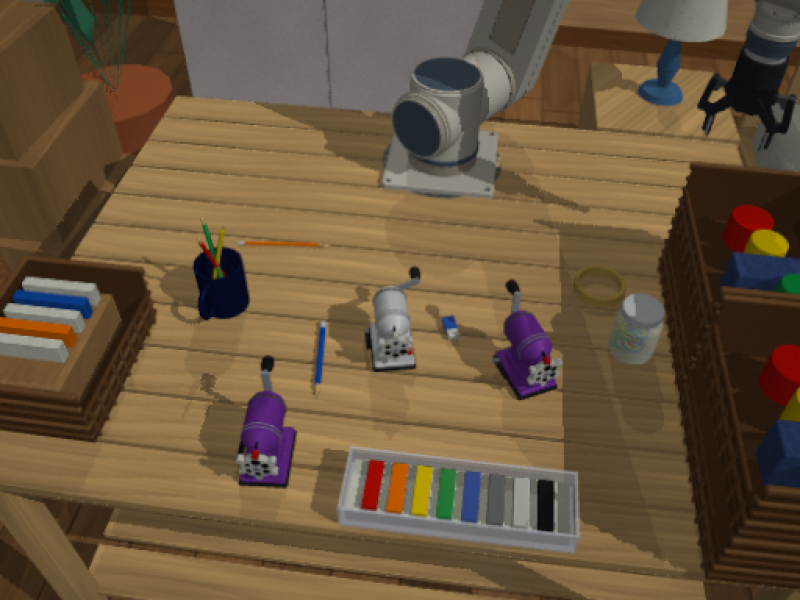

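View pics/side.png

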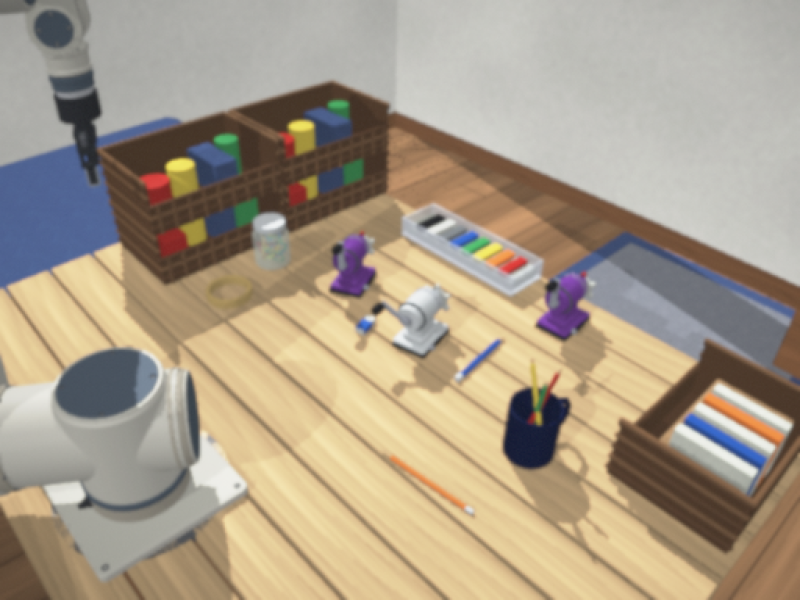

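The candidates in the scene picture (512 px scale) are the purple sharpeners at (169,276) and (335,225), and the aluminium one at (250,212). The aluminium one fits the description. I'll check it in one close crop.

Run:
```python
from h import *
c=cap("scene"); save(c,"crop1.png",(215,165,290,245),7.5)
```

```text
(no output)
```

View pics/crop1.png

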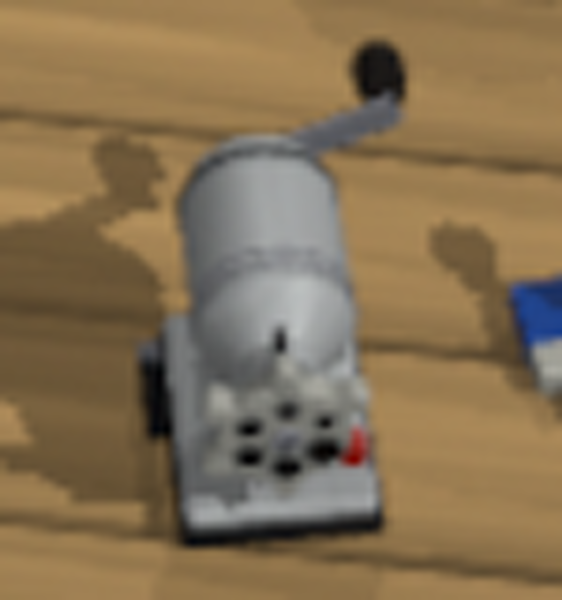

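The crop confirms the aluminium body with a black rib on top. The red lobe is at crop (355,447), scene (262,225): lower right, two clicks clockwise of the top. So I need two counter-clockwise clicks, pushing lobes down on the -y side. Next I'll fit the sharpener's pose.

```bash
cat > fit.py <<'E'
from h import *
from scipy.optimize import least_squares
c=cap("scene"); cs=cap("side")
def W(p,L): 
    x,y,a=p; L=np.atleast_2d(L); return np.c_[x+L[:,0]*np.cos(a)-L[:,1]*np.sin(a), y+L[:,0]*np.sin(a)+L[:,1]*np.cos(a), L[:,2]]
# crop1 pixels -> scene : front foot corners, hub, six lobes hole centres(front face), 
px=np.array([[185,541],[382,526],[286,440],[289,409],[287,467],[250,426],[249,456],[326,450],[325,421]])/7.5+[215,165]-.43
r=14;s,co=r*np.sin(np.pi/3)/1e3,r*.5/1e3
L=np.array([[.049,-.035,0],[.049,.035,0],[.052,0,.062],[.052,0,.076],[.052,0,.048],[.052,-s,.062+co],[.052,-s,.062-co],[.052,s,.062-co],[.052,s,.062+co]])
f=lambda p:(proj(c,W(p,L))-px).ravel()
q=least_squares(f,[.55,-.03,.1],x_scale=[.01,.01,.1],loss='soft_l1'); print("pose",q.x,"res",np.round(f(q.x).reshape(-1,2),1).tolist())
f2=lambda p:f(p)[4:]
q2=least_squares(f2,[.55,-.03,.1],x_scale=[.01,.01,.1]); print("dial only",q2.x)
print("dial centre",W(q.x,[.047,0,.062]),W(q2.x,[.047,0,.062]))
im=cs["pixels"][:,:,::-1].copy();im=cv2.resize(im[155:240,220:330],None,fx=7,fy=7,interpolation=cv2.INTER_CUBIC)
P=[[.049,-.035,0],[.049,.035,0],[-.049,-.035,0],[-.049,.035,0],[.047,0,.062],[.047,0,.0925],[.047,-.0264,.062+.015],[.047,.0264,.062+.015],[.018,0,.103],[.018,-.027,.076]]
for u in proj(cs,W(q.x,P)): cv2.circle(im,tuple(int(v) for v in (u+.5-[220,155])*7),4,(0,0,255),1)
cv2.imwrite("pics/sidefit.png",im)
E
python3 fit.py
```

```text
pose [ 0.54635271 -0.03272574  0.25710619] res [[-0.4, 2.5], [0.8, 1.9], [0.2, -0.5], [-0.2, -0.1], [-0.0, -0.3], [-0.0, -0.1], [0.1, -0.3], [-0.3, -0.4], [-0.1, -0.3]]
dial only [ 0.54691889 -0.03135086  0.23372812]
dial centre [[ 0.59180781 -0.02077444  0.062     ]] [[ 0.59264095 -0.02046538  0.062     ]]
```

View pics/sidefit.png

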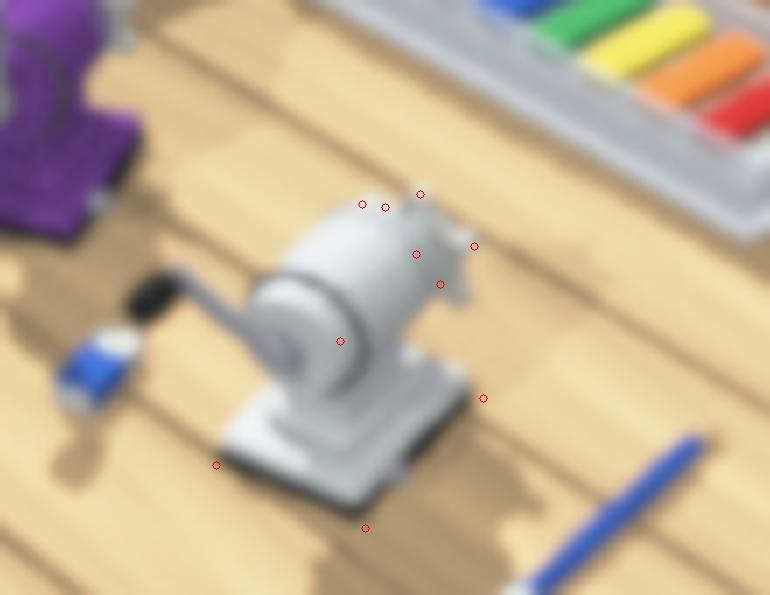

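The overlay puts the fit within about 2 mm at the dial, with foot corners a bit off (rounded). I'll move to a hover point beside the dial and refine the pose with the wrist camera.

Request:
send_rows(
  moves=[
    [[0.022,-0.033,0,-0.055,1],[0.022,-0.033,0,-0.055,1],[0.022,-0.033,0,-0.055,1],[0.022,-0.033,0,-0.055,1],[0.022,-0.033,0,-0.055,1],[0.022,-0.033,0,-0.055,1],[0.022,-0.033,0,-0.055,1],[0.022,-0.033,0,-0.055,1],[0.022,-0.033,0,-0.055,1],[0.022,-0.033,0,-0.055,1],[0.022,-0.033,0,-0.055,1],[0.022,-0.033,0,-0.055,1]],
  ],
)

```text
clock: 2.15
tcp_pos: [0.476, 0.0995, 0.2318]
tool_rot: [0.968, 0.25, 0.003, -0.001]
wrist_force: [0.5, 1.0, -0.1]
width: -0.007
```

```bash
python3 -c "
from h import *
s=robot.sense();print(s['clock'],s['tcp_pos'],2*np.arctan2(s['tool_rot'][1],s['tool_rot'][0]),s['width'],s['wrist_force'],s['joints'])"
```

```text
2.15 [0.47601889 0.09953807 0.23183062] 0.5053117657883652 -0.007163431103437672 [ 0.53365608  0.96010881 -0.1290135 ] [ 0.0320171   0.14626549 -0.12302265  1.29662986  0.00220195  1.09750703]
```

Request:
send_rows(
  moves=[
    [[0.02,-0.03,-0.004,-0.04,1],[0.02,-0.03,-0.004,-0.04,1],[0.02,-0.03,-0.004,-0.04,1],[0.02,-0.03,-0.004,-0.04,1],[0.02,-0.03,-0.004,-0.04,1],[0.02,-0.02,-0.004,-0.04,1],[0,0,0,0,1],[0,0,0,0,1]],
  ],
)

```text
clock: 2.82
tcp_pos: [0.604, -0.0893, 0.2055]
tool_rot: [0.993, 0.12, 0.004, 0.001]
wrist_force: [-0.0, 1.0, 1.2]
width: -0.002
```

Run:
```python
from h import *
s=robot.sense();print(s['clock'],s['tcp_pos'],2*np.arctan2(s['tool_rot'][1],s['tool_rot'][0]),s['wrist_force'])
c=cap("wrist"); save(c,"wrist1.png",None,1.5)
p=[.5466,-.032,.245]
print(proj(c,[[.5926,-.0206,.062],[.5926,-.0206,.0925],s['tcp_pos']]))
R=np.array(c["R"]);print(-R.T@c["t"],R[2])
print([(d["location"],d["p"]) for d in robot.search_frame("wrist","guide_dial")])
```

```text
2.8167 [ 0.60402192 -0.0893021   0.20551854] 0.23964067490320576 [-0.04071986  0.9842087   1.23091331]
[[260.02292395 114.23184394]
 [260.67747816 114.97784329]
 [255.42004078 243.23873142]]
[ 0.58569385 -0.01594008  0.34846961] [ 0.07529286 -0.28341126 -0.9560382 ]
[([0.8253, -0.1634, 0.076], 0.82), ([0.5948, -0.0199, 0.0813], 0.6)]
```

View pics/wrist1.png

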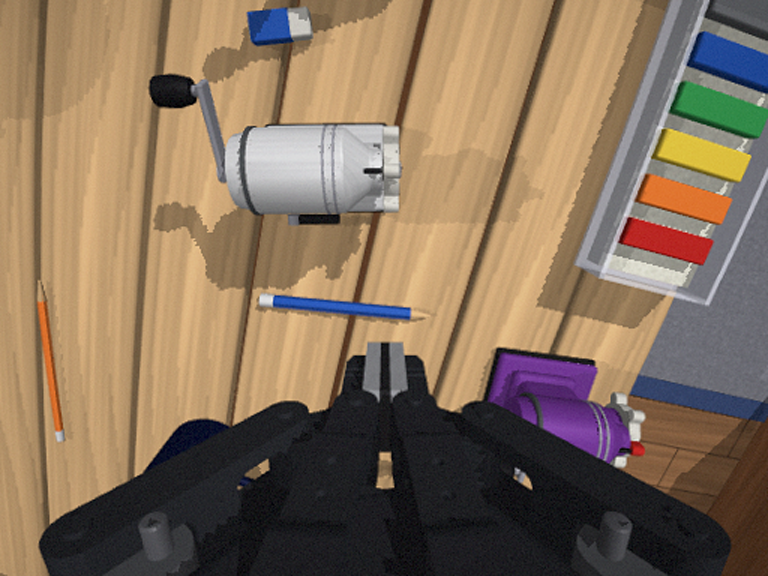

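The wrist view shows the dial at about (391,170), with its -y lobes at (391,210). The pads are at (384,345–395), and the crank, pencil and lever are clear of the path. I'll compare predictions with these pixels.

Run:
```python
from h import *
from fit import W
c=cap("wrist");s=robot.sense()
for p in ([.5466,-.032,.245],):
    L=[[.047,-.027,.075],[.047,.027,.075],[.042,-.0225,.0795],[.052,-.0225,.0795],[.047,0,.0925],[-.049+.049-.0,-.027,.076],[0,.027,.076]]
    print(np.round(proj(c,W(p,L))*1.5,1))
t=s['tcp_pos'];n=np.array([-np.sin(.24),np.cos(.24),0])
print(t,np.round(proj(c,[t+.011*n,t-.011*n])*1.5,1))
g=cv2.resize(c["pixels"][70:150,220:290,::-1],None,fx=7.5,fy=7.5,interpolation=2)
for u in proj(c,W(p,L)): cv2.circle(g,tuple(int(v) for v in (u+.5-[220,70])*7.5),3,(0,0,255),1)
cv2.imwrite("pics/wcrop.png",g)
```

```text
pose [ 0.54635271 -0.03272574  0.25710619] res [[-0.4, 2.5], [0.8, 1.9], [0.2, -0.5], [-0.2, -0.1], [-0.0, -0.3], [-0.0, -0.1], [0.1, -0.3], [-0.3, -0.4], [-0.1, -0.3]]
dial only [ 0.54691889 -0.03135086  0.23372812]
dial centre [[ 0.59180781 -0.02077444  0.062     ]] [[ 0.59264095 -0.02046538  0.062     ]]
[[390.2 216.8]
 [390.4 131.3]
 [382.8 210.8]
 [398.  210.7]
 [390.9 176. ]
 [319.7 217.3]
 [315.9 131.5]]
[ 0.60322566 -0.08699313  0.20687197] [[383.3 338.8]
 [383.2 389.6]]
```

View pics/wcrop.png

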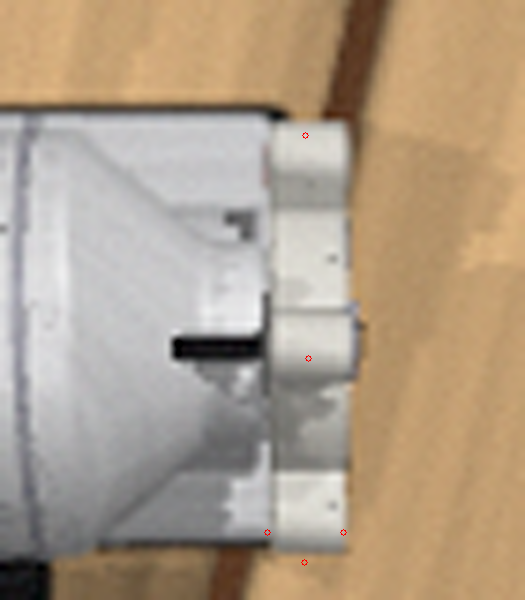

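Against the wrist camera, the dial sits about 1.4 mm further toward +y than the fit, and the pad edge is within about 1 mm. The target is the pad's inner edge about 24 mm out on the -y side, so TCP ≈ (0.602, -0.0525). First I'll stop above the lobe, which tops out at about 0.079.

Request:
send_rows(
  moves=[
    [[0,0.009,-0.028,0,1],[0,0.009,-0.028,0,1],[0,0.009,-0.028,0,1],[0,0.006,-0.02,0,1],[0,0,0,0,1],[0,0,0,0,1]],
  ],
)

```text
clock: 3.57
tcp_pos: [0.6017, -0.0473, 0.1057]
tool_rot: [0.992, 0.125, 0.009, 0.003]
wrist_force: [-0.6, -0.3, 0.8]
width: 0.0
```

Request:
send_rows(
  moves=[
    [[0,-0.005,-0.005,0,1],[0,0,0,0,1],[0,0,0,0,1]],
  ],
)

```text
clock: 3.82
tcp_pos: [0.6029, -0.0525, 0.1044]
tool_rot: [0.992, 0.126, 0.011, 0.004]
wrist_force: [-0.2, 0.3, 0.3]
width: -0.005
```

Run:
```python
from h import *
c=cap("wrist"); save(c,"w2.png",(160,60,340,260),3)
c=cap("wrist");s=robot.sense();print(s['tcp_pos'],s['wrist_force'],s['tool_rot'],s['joint_vel'].round(3))
```

```text
[ 0.60288891 -0.052626    0.10421602] [-0.14057148 -1.43033144 -1.45759998] [0.99192983 0.12621988 0.01141528 0.00366558] [ 0.     0.002 -0.007 -0.004  0.001  0.003]
```

View pics/w2.png

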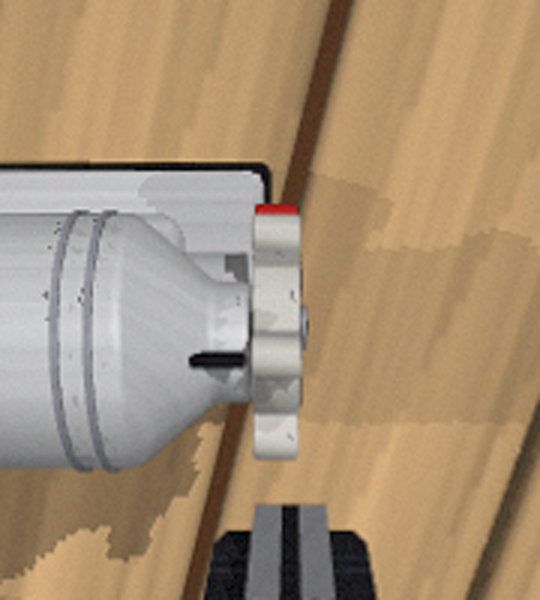

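Run:
```python
from h import *
def W(p,L):
    x,y,a=p; L=np.atleast_2d(L); return np.c_[x+L[:,0]*np.cos(a)-L[:,1]*np.sin(a), y+L[:,0]*np.sin(a)+L[:,1]*np.cos(a), L[:,2]]
c=cap("wrist");s=robot.sense();t=s['tcp_pos'];a=.245
n=np.array([-np.sin(a),np.cos(a),0]);o=np.array([160,60])
f=lambda X:np.round((proj(c,X)+.5-o)*3,1).tolist()
print(t,"pad edge 11,10",f([t+.011*n,t+.010*n]))
p=[.5466,-.032,a]
print("dial",f(W(p,[[.047,-.027,.075],[.047,.027,.075],[.042,0,.0925],[.052,0,.0925],[.047,-.0225,.0795]])))
d=(t-W(p,[.047,0,.062])[0]);print("tcp local",d@[np.cos(a),np.sin(a),0],d@n)
```

```text
[ 0.60278567 -0.05251598  0.10396404] pad edge 11,10 [[287.6, 498.2], [287.5, 503.0]]
dial [[273.9, 462.4], [274.5, 219.1], [248.8, 368.0], [300.0, 368.1], [274.0, 451.1]]
tcp local 0.002531531975475358 -0.03353150485855535
```

The geometry agrees: the pad's inner edge is about 24.4 mm out on the -y side. Now the first push down.

Request:
send_rows(
  moves=[
    [[0,0,-0.012,0,1],[0,0,-0.012,0,1],[0,0,-0.009,0,1],[0,0,-0.007,0,1],[0,0,-0.004,0,1],[0,0,0,0,1]],
  ],
)

```text
clock: 4.47
tcp_pos: [0.6059, -0.0588, 0.0626]
tool_rot: [0.992, 0.124, 0.015, 0.009]
wrist_force: [-0.2, 0.8, -0.4]
width: -0.001
```

Run:
```python
from h import *
c=cap("wrist"); c2=cap("scene")
s=robot.sense();print(s['clock'],s['tcp_pos'],s['wrist_force'],s['tool_rot'])
g=lambda c,b,k:cv2.resize(c["pixels"][b[1]:b[3],b[0]:b[2],::-1],None,fx=k,fy=k,interpolation=2)
A=g(c,(200,90,320,240),3.5);B=g(c2,(222,185,282,245),6)
H=max(A.shape[0],B.shape[0]);pad=lambda I:cv2.copyMakeBorder(I,0,H-I.shape[0],0,0,0)
cv2.imwrite("pics/w3.png",np.hstack([pad(A),pad(B)]))
```

```text
4.5667 [ 0.60611696 -0.05842632  0.06325582] [ 0.53857443  0.71054009 -1.20788811] [0.99211758 0.12405553 0.0151237  0.00917694]
```

View pics/w3.png

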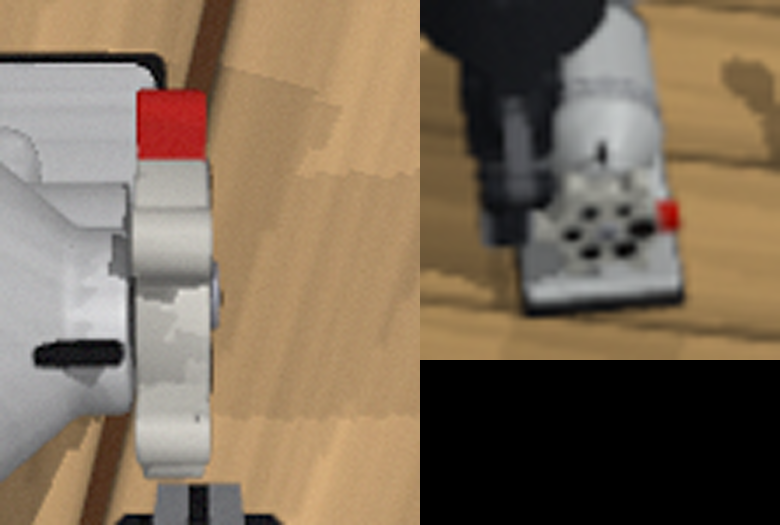

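The left half shows the finger slid outward by about 6 mm (the pad is now past the lobe's tip). The right half shows the red lobe about level, so the dial is near half way. I'll back off outward and up, see where it settles, and retry with the drift corrected at each step.

Request:
send_rows(
  moves=[
    [[-0.002,-0.008,0,0,1],[0,-0.002,0.015,0,1],[0,0,0.02,0,1],[0,0,0,0,1],[0,0,0,0,1]],
  ],
)

```text
clock: 4.98
tcp_pos: [0.6034, -0.0693, 0.0999]
tool_rot: [0.992, 0.125, 0.015, 0.008]
wrist_force: [-1.0, 0.8, -0.7]
width: 0.001
```

```bash
cat > st.py <<'E'
from h import *
def W(p,L):
    x,y,a=p; L=np.atleast_2d(L); return np.c_[x+L[:,0]*np.cos(a)-L[:,1]*np.sin(a), y+L[:,0]*np.sin(a)+L[:,1]*np.cos(a), L[:,2]]
P=[.5466,-.032,.245]
def red(name):
    "red blob centroid near dial -> dial angle clockwise from top (deg), by red lobe on radius 28 front/mid plane"
    c=cap(name); uv=proj(c,W(P,[.047,0,.062]))[0]
    I=c["pixels"].astype(int); m=(I[...,0]>120)&(I[...,1]<70)&(I[...,2]<70)
    v,u=np.nonzero(m); k=np.hypot(u-uv[0],v-uv[1])<(26 if name=="scene" else 90); 
    if k.sum()<4: print(name,"no red");return c
    q=np.array([u[k].mean(),v[k].mean()])
    th=np.arange(0,360,2)*np.pi/180
    e=np.linalg.norm(proj(c,np.vstack([W(P,[.049,.0275*np.sin(t),.062+.0275*np.cos(t)]) for t in th]))-q,axis=1)
    print(name,"red",q.round(1),k.sum(),"px; clockwise deg",2*e.argmin(),"err",e.min().round(1)); return c
def st():
    s=robot.sense();t=s['tcp_pos'];a=P[2];d=t-W(P,[.047,0,.062])[0]
    print(s['clock'],t.round(4),"local",(d@[np.cos(a),np.sin(a),0]).round(4),(d@[-np.sin(a),np.cos(a),0]).round(4),"F",s['wrist_force'].round(1),s['tool_rot'].round(3))
if __name__=="__main__": red("scene");st()
E
python3 st.py
```

```text
scene red [263.  220.5] 12 px; clockwise deg 84 err 1.0
5.0333 [ 0.6036 -0.0694  0.1001] local -0.0007 -0.0501 F [-0.9  0.2  0.8] [0.992 0.125 0.015 0.008]
```

Request:
send_rows(
  moves=[
    [[0,0,0,0,1],[0,0,0,0,1],[0,0,0,0,1]],
  ],
)

```text
clock: 5.28
tcp_pos: [0.603, -0.0694, 0.0991]
tool_rot: [0.992, 0.125, 0.015, 0.008]
wrist_force: [-0.2, -0.3, -0.1]
width: 0.002
```

Run:
```python
from st import *
c2=red("scene"); c=red("wrist"); st()
g=lambda c,b,k:cv2.resize(c["pixels"][b[1]:b[3],b[0]:b[2],::-1],None,fx=k,fy=k,interpolation=2)
A=g(c,(180,50,320,200),3);B=g(c2,(222,185,282,245),6)
H=max(A.shape[0],B.shape[0]);pad=lambda I:cv2.copyMakeBorder(I,0,H-I.shape[0],0,0,0)
cv2.imwrite("pics/w4.png",np.hstack([pad(A),pad(B)]))
```

```text
scene red [263.  220.5] 12 px; clockwise deg 84 err 1.0
wrist red [257.5 104.5] 251 px; clockwise deg 102 err 2.1
5.3833 [ 0.603  -0.0694  0.0991] local -0.0013 -0.05 F [ 0.2 -0.2 -0.1] [0.992 0.125 0.015 0.008]
```

View pics/w4.png

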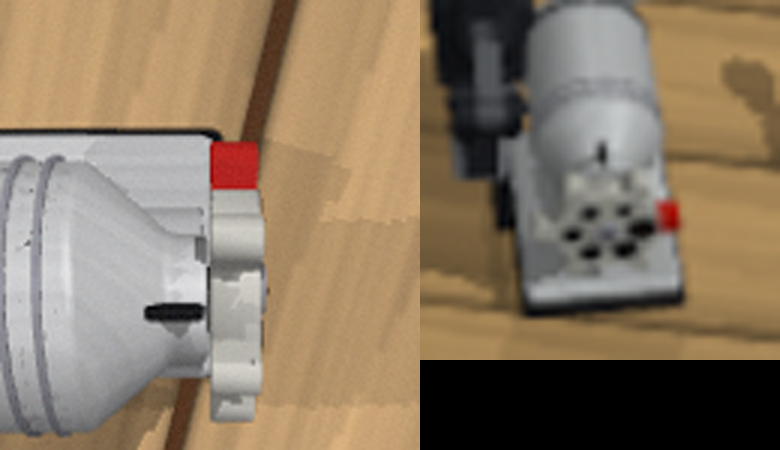

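The dial is resting near half way (red lobe level at w4 (668,215)), held there by friction. So I'll return above the now-level -y lobe and push on, correcting the outward drift.

Request:
send_rows(
  moves=[
    [[-0.001,0.008,0,0,1],[-0.001,0.007,0,0,1],[0,0,0,0,1],[0,0,0,0,1]],
  ],
)

```text
clock: 5.72
tcp_pos: [0.6004, -0.0524, 0.0981]
tool_rot: [0.992, 0.125, 0.014, 0.008]
wrist_force: [-0.3, -0.2, 0.4]
width: 0.002
```

```bash
python3 st.py
```

```text
scene red [263.  220.5] 12 px; clockwise deg 84 err 1.0
5.7667 [ 0.6004 -0.0524  0.0982] local 0.0002 -0.0328 F [-1.2  1.1  0.2] [0.992 0.125 0.014 0.008]
```

Next I'll descend to just above the lobe (top at about 0.067) and check for lateral drift.

Request:
send_rows(
  moves=[
    [[0,0,-0.012,0,1],[0,0,-0.01,0,1],[0,0,-0.004,0,1],[0,0,0,0,1]],
  ],
)

```text
clock: 6.1
tcp_pos: [0.6008, -0.0521, 0.0715]
tool_rot: [0.992, 0.125, 0.015, 0.008]
wrist_force: [-0.5, 0.1, 0.2]
width: 0.0
```

```bash
python3 st.py
```

```text
scene red [263.  220.5] 12 px; clockwise deg 84 err 1.0
6.15 [ 0.6008 -0.0522  0.0718] local 0.0007 -0.0327 F [-0.3  0.4  0.6] [0.992 0.125 0.015 0.008]
```

Request:
send_rows(
  moves=[
    [[0,0,-0.005,0,1],[0,0.001,-0.005,0,1],[0,0.001,-0.003,0,1],[0,0,0,0,1]],
  ],
)

```text
clock: 6.48
tcp_pos: [0.6029, -0.0534, 0.0601]
tool_rot: [0.992, 0.124, 0.016, 0.012]
wrist_force: [0.8, -0.5, -0.2]
width: -0.001
```

```bash
python3 st.py
```

```text
scene red [262.6 218.6] 13 px; clockwise deg 68 err 0.7
6.5333 [ 0.6028 -0.0532  0.0601] local 0.0024 -0.0342 F [ 1.  -4.   1.5] [0.992 0.124 0.016 0.011]
```

It has passed half way (red at about 68°, against the finger). I'll withdraw sideways so it can click in.

Request:
send_rows(
  moves=[
    [[0.003,-0.01,0,0,1],[0.002,-0.008,0,0,1],[0,0,0.015,0,1],[0,0,0.02,0,1],[0,0,0,0,1],[0,0,0,0,1]],
  ],
)

```text
clock: 7.03
tcp_pos: [0.6081, -0.0744, 0.0947]
tool_rot: [0.992, 0.124, 0.015, 0.01]
wrist_force: [0.2, 0.3, -0.1]
width: -0.002
```

```bash
python3 st.py
```

```text
scene red [261.6 217.4] 15 px; clockwise deg 54 err 0.7
7.0833 [ 0.6084 -0.0745  0.0949] local 0.0026 -0.0562 F [0.2 0.1 0.2] [0.992 0.124 0.016 0.01 ]
```

That click is in. For the second stroke, I'll move back above the next -y lobe.

Request:
send_rows(
  moves=[
    [[-0.003,0.009,0,0,1],[-0.003,0.008,0,0,1],[-0.001,0.004,0,0,1],[0,0,0,0,1],[0,0,0,0,1]],
  ],
)

```text
clock: 7.5
tcp_pos: [0.5992, -0.0508, 0.0922]
tool_rot: [0.992, 0.124, 0.014, 0.009]
wrist_force: [1.1, -0.3, -0.5]
width: 0.001
```

```bash
python3 st.py
```

```text
scene red [261.6 217.4] 15 px; clockwise deg 54 err 0.7
7.55 [ 0.5992 -0.0508  0.0922] local -0.0005 -0.0311 F [ 0.2 -0.3  0.6] [0.992 0.124 0.014 0.009]
```

Request:
send_rows(
  moves=[
    [[0,0,-0.01,0,1],[0,0,-0.006,0,1],[0,0,-0.005,0,1],[0,0,-0.004,0,1]],
  ],
)

```text
clock: 7.88
tcp_pos: [0.6006, -0.0521, 0.0662]
tool_rot: [0.992, 0.124, 0.016, 0.01]
wrist_force: [-0.7, 0.1, 0.3]
width: 0.0
```

```bash
python3 st.py
```

```text
scene red [257.9 215.2] 12 px; clockwise deg 28 err 0.3
7.9333 [ 0.6002 -0.052   0.0653] local 0.0001 -0.0324 F [-0.4  0.1 -0.9] [0.992 0.124 0.015 0.01 ]
```

Half way (28° left). A few more mm down.

Request:
send_rows(
  moves=[
    [[0,0,-0.004,0,1],[0,0,-0.003,0,1],[0,0,0,0,1]],
  ],
)

```text
clock: 8.18
tcp_pos: [0.6012, -0.0554, 0.0581]
tool_rot: [0.992, 0.123, 0.015, 0.013]
wrist_force: [-1.3, 0.5, -0.8]
width: 0.001
```

```bash
python3 st.py
```

```text
scene red [254.5 214.5] 8 px; clockwise deg 8 err 0.1
8.2333 [ 0.6012 -0.0551  0.0582] local 0.0004 -0.0357 F [ 0.3 -4.4  1.8] [0.992 0.123 0.015 0.013]
```

Past half way, so I'll withdraw outward and then up, well clear.

Request:
send_rows(
  moves=[
    [[0.003,-0.01,0,0,1],[0.003,-0.012,0,0,1],[0,-0.005,0.02,0,1],[0,0,0.03,0,1],[0,0,0.03,0,1],[0,0,0.02,0,1],[0,0,0,0,1],[0,0,0,0,1],[0,0,0,0,1]],
  ],
)

```text
clock: 8.98
tcp_pos: [0.6066, -0.0881, 0.1584]
tool_rot: [0.992, 0.123, 0.013, 0.01]
wrist_force: [0.6, 0.4, -0.1]
width: 0.001
```

Run:
```python
from st import *
c2=red("scene"); c=red("wrist"); st()
g=lambda c,b,k:cv2.resize(c["pixels"][b[1]:b[3],b[0]:b[2],::-1],None,fx=k,fy=k,interpolation=2)
A=g(c,(190,60,320,190),3.2);B=g(c2,(222,185,282,245),6)
H=max(A.shape[0],B.shape[0]);pad=lambda I:cv2.copyMakeBorder(I,0,H-I.shape[0],0,0,0)
cv2.imwrite("pics/w5.png",np.hstack([pad(A),pad(B)]))
```

```text
scene red [252.9 214.3] 11 px; clockwise deg 0 err 0.2
wrist red [258.  112.8] 138 px; clockwise deg 180 err 0.1
9.0833 [ 0.6061 -0.0877  0.1575] local -0.0028 -0.0685 F [-0.1  0.3 -0.9] [0.992 0.123 0.012 0.009]
```

View pics/w5.png

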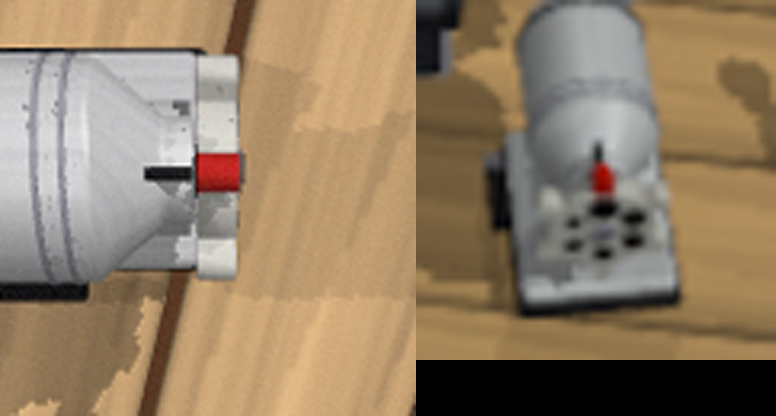

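The red lobe is straight in line with the black rib (wrist (218,172), rib row 173), with the other lobes symmetric about it. The large hole is at the top, and the arm is clear. Handing in.

```bash
python3 -c "
from st import *
red('scene'); st(); print(robot.finish_job())"
```

```text
scene red [252.9 214.3] 11 px; clockwise deg 0 err 0.2
9.1333 [ 0.606  -0.0876  0.1574] local -0.0028 -0.0683 F [0.6 0.1 0.5] [0.992 0.123 0.012 0.009]
the job is handed in; nothing more can be done
None
```

The aluminium sharpener's dial now has its largest hole (red lobe) at the top and clicked in. I turned it two clicks counter-clockwise, pushing lobes down on the -y side with the shut fingertips, and handed the job in at about 9 s of the 40 s.

**First stroke:** the finger slid outward off the lobe and the dial stopped at the half-way point. A second, short push finished that click. The second click went through cleanly.

**Last checks:**
- **Scene camera:** it read the red lobe at 0° from the top in two pictures, about 0.1 s apart, so the dial is at rest.
- **Wrist camera:** the picture shows the red lobe in line with the black rib. My automatic angle reading from that picture gave 180°. I set it aside, because from above it cannot tell top from bottom, and the scene view settles it.
- **Forces:** the largest wrist force I read was about 5 N, and the tool ended clear of everything at about 0 N.
- **Other things on the cart:** I saw no contact with the crank or the loose things, but I did not measure their positions again at the end.

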